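# Used oil filter into its drip dish in the disposal carton

### The job

Pack the used oil filter for the disposal round: first lay the black rubber drip dish flat in the middle of the empty part of the low cardboard carton, so that the carton is loaded evenly, then stand the short used filter in the centre of the dish, open end up as it is now. There is still oil in it, so carry it upright and never let it touch the carton itself; lower both things gently all the way before letting go, no dropping. The carton is light: do not push or tip it, and leave the other things on the bench and in the carton as they stand.

Things in the scene. Friction and masses are not known exactly. Their poses are not given: they have to be found in the camera images.
- carton: Low open cardboard tray, loose on the bench and light (160 to 280 g, so it slides when pushed). Outside 240 (its x) by 320 (its y) by 55 mm high, walls and floor 4 mm thick. Origin: centre of its underside, z up. The boxed part lies across its -y end; the rest is empty.
- bay (a point): The middle of the empty part of the carton, a point on top of its floor (42 mm from the carton's centre towards its +y, 4 mm above its underside), axes as the carton's. The empty part measures about 232 (x) by 225 mm (y).
- boxed_part: Bystander: flat paper-white box with a grey band and a strip of clear tape on top, 190 (its x) by 75 (y) by 45 mm high, 300 g, lying loose in the carton against its -y end. Origin: centre of its underside.
- dish: Drip dish: round, thick-walled black rubber dish, outside diameter 130 mm, 28 mm high, upright rim wall 10 mm thick (a good place to pinch it, one finger inside and one outside), so 110 mm inside; floor 5 mm thick; about 250 g. Stands loose on the cardboard sheet. Origin: centre of its underside, z up.
- filter: The used oil filter: the SHORT one of the two white spin-on oil filters, diameter 66 mm, 85 mm high, about 350 g (varies), standing loose on its rounded closed end (flat foot of 52 mm diameter) on the sheet; the upper, open end shows a steel plate with a threaded hole, small holes and a black gasket. Origin: centre of its foot, z up to the open end.
- tall_filter: Bystander: the tall white oil filter, same make but diameter 76 mm and 122 mm high, about 450 g, standing loose on the sheet. Origin: centre of its foot.
- aerosol: Bystander: grey spray can with a white cap, diameter 58 mm, 158 mm high, about 300 g, standing loose on the sheet. Origin: centre of its foot.
- sheet: Fixed cardboard sheet on the bench, 305 x 305 mm, 3 mm thick, on which the dish, both filters and the can stand, in a loose square about 150 mm apart, who stands where varies. Origin: centre of its underside.
- lamp: Work lamp fixed to the bench beyond the middle: round foot of 84 mm diameter and 26 mm height, upright steel pole of 16 mm diameter to 386 mm, on top a black lamp head 50 (x) by 120 (y) by 28 mm centred 395 mm above the bench. An obstacle between the far halves of carton and sheet. Origin: centre of its underside.
There are look-alikes about, which are no part of the job. Leave any green or orange look-alike of the filter alone.

How it is judged (in metres and radians):
On the way, in this order (a step that is already met when the one before it is completed fails the run):
1. the dish lies flat in the middle of the carton's empty part, let go, while the filter is still away from it (x of dish in the frame of bay between -0.025 and 0.025 m and y of dish in the frame of bay between -0.025 and 0.025 m and z of dish in the frame of bay below 0.004 m and angle between dish's own z axis and vertical below 0.06 rad and horizontal distance between filter and dish above 0.1 m and contact force between the fingers and dish below 0.5 N and linear speed of dish below 0.02 m/s), for 0.2 s.
2. the filter stands upright in the centre of the dish, let go (x of dish in the frame of bay between -0.025 and 0.025 m and y of dish in the frame of bay between -0.025 and 0.025 m and z of dish in the frame of bay below 0.004 m and angle between each of dish, filter's own z axis and vertical below 0.06 rad and horizontal distance between filter and dish below 0.01 m and z of filter in the frame of dish between 0.001 and 0.009 m and contact force between the fingers and filter below 0.5 N and linear speed of each of dish, filter, carton below 0.02 m/s), for 0.2 s.
At the end, for the whole second after the job is handed in: Dish flat on the carton floor, within 25 mm in x and y of the middle of the empty part; filter upright, open end up, on the dish floor within 10 mm of its centre; all at rest, let go; carton, boxed part, tall filter and spray can within 25 mm of where they began (x of dish in the frame of bay between -0.025 and 0.025 m and y of dish in the frame of bay between -0.025 and 0.025 m and z of dish in the frame of bay below 0.004 m and angle between each of dish, filter's own z axis and vertical below 0.06 rad and horizontal distance between filter and dish below 0.01 m and z of filter in the frame of dish between 0.001 and 0.009 m and linear speed of each of dish, filter, carton below 0.02 m/s and distance of each of carton, tall_filter, aerosol, boxed_part from where it was at the start of the episode below 0.025 m); the robot touches nothing.
It fails at once if the used filter tips more than 30 degrees (angle between filter's own z axis and vertical above 0.52 rad).
It fails at once if the used filter touches the carton (contact force between filter and carton above 0.5 N).
It fails at once if the dish is let go more than 10 mm above the carton's floor, the filter more than 10 mm above the dish's floor, or either is pressed down with over 90 N ((horizontal distance between filter and dish below 0.05 m and z of filter in the frame of dish above 0.015 m and contact force between the fingers and filter below 0.1 N) or (horizontal distance between dish and bay below 0.06 m and z of dish in the frame of bay above 0.01 m and contact force between the fingers and dish below 0.1 N) or contact force between filter and dish above 90 N or contact force between dish and carton above 90 N).
It fails at once if the carton is pushed more than 40 mm or tipped more than 8 degrees (distance of carton from where it was at the start of the episode above 0.04 m or angle between carton's own z axis and vertical above 0.14 rad).
It fails at once if the tall filter, the spray can or the boxed part is knocked over or pushed more than 40 mm (distance of any of tall_filter, aerosol, boxed_part from where it was at the start of the episode above 0.04 m or angle between any of tall_filter, aerosol, boxed_part's own z axis and vertical above 0.3 rad).
It also fails if it takes over 72 s, if anything falls off the work surface, if the arm or the gripper's body presses on something with over 40 N, if the wrist force passes 120 N, or if a joint passes its speed limit or range.

### The arm

A 6-joint arm with a two-finger parallel gripper is mounted at the origin on the work surface. World frame = base frame: x ahead of the robot, y to its left, z up, the work surface at z = 0. Lengths are in mm, angles in rad, forces in N, time in s.
With the tool pointing down it reaches from about 350 to 775 mm from the base axis. Payload 7.3 kg.
Tool frame: the origin (TCP) lies on the centre line of the jaws, within the pads' length; the fingertips stand 17 mm ahead of it and the grasp point (between the pads) lies 2 mm behind it; z points along the fingers, y is the line along which they close (so a half turn about z gives the same grasp; the last joint's range is limited). The gripper opens to 92 mm and grips with 3 to 60 N. Pads are 19 mm wide; open, the fingers measure 130 mm over their backs; the gripper's body (75 mm by 190 mm) begins 47 mm behind the grasp point.
Start: joints at [1.058, 0.342, 1.524, -0, 1.275, -0.146], TCP at [188.267, 490.101, 243.741] pointing down, gripper open.
Joint ranges: [-2.53, 2.53], [-0.77, 2.02], [0.04, 2.7], [-1, 4.14], [0.28, 2.66], [-3.11, 3.11]. Speed limits (rad/s): [2.57, 2.57, 3.14, 3.14, 3.14, 3.14].

### API

Orientations are given as [roll, pitch, yaw] about the fixed x, y, z axes, in that order (R = Rz(yaw) Ry(pitch) Rx(roll)).
In Python, from plant import bot gives the robot as it stands. The module is installed in compiled form; this text tells all that it offers.
- The arm moves only by the shell command python3 -m pendant 'ROWS'. ROWS is JSON, a list of rows, each a list of 3 entries, a list of its own where there are three numbers: the shift along the world's x, y, z as a fraction of full scale, then the turn, a rotation vector about the world's x, y, z as a fraction of full scale, then the opening, from -1 (shut) to 1 (fully open), so that 0 is half open. In form: [[[tx, ty, tz], [rx, ry, rz], claw], ...]. A call has exactly 10 rows; each row shifts and turns the commanded pose from where the row before left it; what a row does not reach is not made up. Full scale, the value 1, is 30 mm for a shift and 0.12 rad for a turn. A row lasts 1/12 s, in which the tool goes at most 41.7 mm and 7.16 degrees, less where a joint would pass 70% of its speed; a pose out of reach is approached as far as the arm can. A call with a number of a shift or a turn outside -1 to 1 is refused whole. A call with a gripper value outside its range is refused whole. The fingers move at their own pace and stop on an object; the grip force is fixed at half the most. Time passes only in rows, so rows that do not move let the fingers close, or fill a call up. It gives the time, the measured TCP pose, the force, the opening and the grip force at its end, in the units of the state.
- bot.get_obs(): the state, without advancing time (a new reading comes with each control period).
- bot.capture(name): name is "side" or "top" or "wrist"; returns the picture (480x640x3 uint8, blue, green, red); there is no depth.
- bot.camera_params(name): a dict with "fovy" (degrees; the focal length in pixels is half the picture's height over the tangent of half this angle, whatever the lens; pixels are square), "cx", "cy" (the principal point, pixels), "distortion" ([k1, k2, p1, p2, k3] as OpenCV has them; the pictures are not rectified), "camera_from_world" (4x4, takes a point from world to camera coordinates). Camera axes: x right, y down, z forward; pixel columns grow to the right and rows downward; lengths in mm; the calibration is good to about 2 mm. A picture is of the moment at which its call begins: read the wrist's pose just before it. camera_params takes no time and is no camera call; for the wrist camera it gives the pose at the moment of the call.
- bot.close_job(): hands the job in; it is judged then, once.
The state is a dict: "time": time; "joint_positions": joint angles; "dq": joint speeds; "tau": joint torques, N m; "tool_pos": TCP position; "tcp_rot": TCP orientation; "contact_force": force on the tool from outside, world axes, zero at the start; "moment": the same for the moment, N m; "grip_width": finger opening in mm; "finger_force": force on a finger pad.
Only numpy, scipy, OpenCV 4.12 (cv2) and the standard library are available. Lean on these libraries where they do the work, as an engineer would, in place of code of your own. Each camera call takes 0.05 s, during which the arm holds its last target. There are 200 camera calls.

## Working session

There is one attempt and no reset: what is moved stays moved. The work goes in short steps, Python scripts to look and compute and a shell command to move; the robot and the scene stay as the last step left them, time stands still between calls to the robot, and variables do not carry over. Pictures are saved under pics/ and viewed, at most 12 in all, crops included, and the job is handed in when it is done.

```bash
mkdir -p pics; python3 - <<'E'
from plant import bot
import cv2
o=bot.get_obs();print(o)
for n in("top","side"):
    cv2.imwrite(f"pics/{n}0.png",bot.capture(n));p=bot.camera_params(n);print(n,p)
E
```

```text
{'time': 0.0, 'joint_positions': array([ 1.05799174e+00,  3.42686168e-01,  1.52499338e+00, -2.30823831e-05,
        1.27538260e+00, -1.46021335e-01]), 'dq': array([-0.00016975,  0.00059794,  0.00061745, -0.00024134,  0.00018725,
       -0.00013047]), 'tau': array([-2.69729033e-03, -4.31249321e+01, -2.44215631e+01,  7.14535592e-02,
        5.60801430e-02, -9.43563828e-05]), 'tool_pos': array([188.08616946, 489.75762961, 243.07215953]), 'tcp_rot': array([-3.14013558e+00, -1.91978491e-04,  2.77481600e+00]), 'contact_force': array([-0.67060311,  0.77816636,  0.93737633]), 'moment': array([-0.03478523,  0.00767096, -0.03025386]), 'finger_force': 0.0, 'grip_width': 92.00987734684672}
top {'fovy': 53.46973681004349, 'cx': 323.72740127600343, 'cy': 243.51318845922563, 'distortion': array([-0.10607217,  0.        ,  0.        ,  0.        ,  0.        ]), 'camera_from_world': array([[-1.04358759e-02, -9.99906485e-01, -8.83821319e-03,
        -1.48889913e+00],
       [-9.96715636e-01,  1.11115985e-02, -8.02151646e-02,
         6.36345711e+02],
       [ 8.03058700e-02,  7.97206979e-03, -9.96738388e-01,
         1.15926856e+03],
       [ 0.00000000e+00,  0.00000000e+00,  0.00000000e+00,
         1.00000000e+00]])}
side {'fovy': 52.1750420195732, 'cx': 309.5564096044823, 'cy': 239.36348729039608, 'distortion': array([-0.10573496,  0.        ,  0.        ,  0.        ,  0.        ]), 'camera_from_world': array([[ 9.86466912e-01, -1.63951065e-01, -1.75485932e-03,
        -6.11320434e+02],
       [-1.00827693e-01, -5.98154380e-01, -7.95012650e-01,
         1.04499222e+02],
       [ 1.29293494e-01,  7.84430613e-01, -6.06590312e-01,
         1.13857431e+03],
       [ 0.00000000e+00,  0.00000000e+00,  0.00000000e+00,
         1.00000000e+00]])}
```

View pics/top0.png

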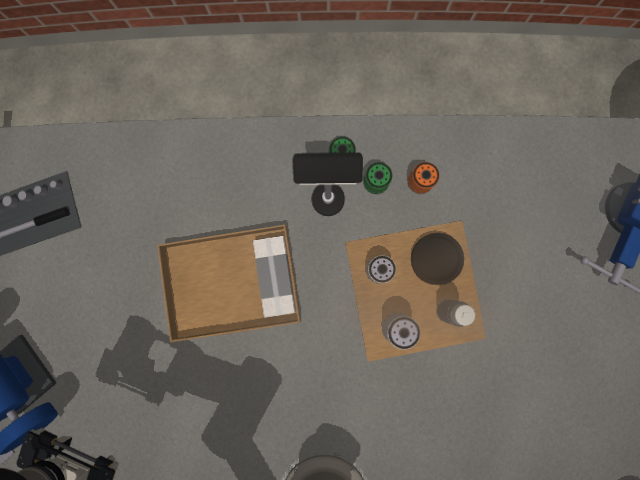

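View pics/side0.png

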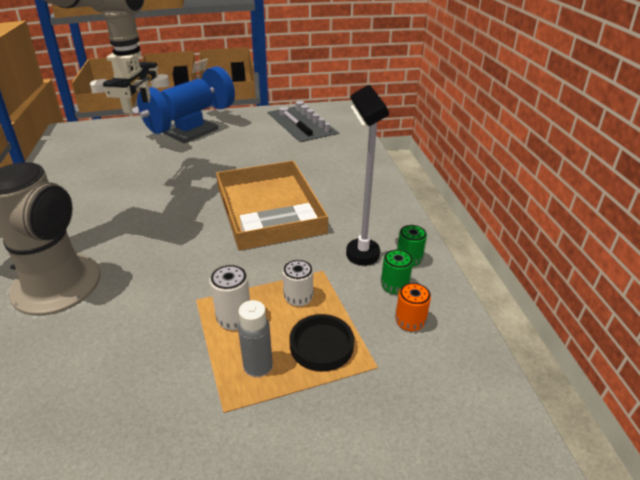

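```bash
cat > h.py <<'E'
import numpy as np,cv2
from plant import bot
def cam(n):
    p=bot.camera_params(n);f=240/np.tan(np.radians(p["fovy"]/2))
    return np.array([[f,0,p["cx"]],[0,f,p["cy"]],[0,0,1]]),np.array(p["distortion"],float),np.array(p["camera_from_world"])
def ray(c,uv,z):
    K,d,T=c;uv=np.asarray(uv,float).reshape(-1,1,2)
    q=cv2.undistortPoints(uv,K,d).reshape(-1,2);q=np.c_[q,np.ones(len(q))]@T[:3,:3]
    o=-T[:3,:3].T@T[:3,3];return o+q*((z-o[2])/q[:,2])[:,None]
def proj(c,X):
    K,d,T=c;return cv2.projectPoints(np.asarray(X,float).reshape(-1,1,3),cv2.Rodrigues(T[:3,:3])[0],T[:3,3],K,d)[0].reshape(-1,2)
def circ(c,cnt,z):
    P=ray(c,cnt,z)[:,:2].astype(np.float32)
    return cv2.minEnclosingCircle(P)
E
python3 - <<'E'
from h import *
c=cam("top");print("cam",-c[2][:3,:3].T@c[2][:3,3])
im=cv2.imread("pics/top0.png")
for n,uv,z in(("dish",(437,259),31),("filt",(382,268),88),("tall",(404,333),125),("can",(464,314),161),("lampfoot",(328,200),26),("lamphead",(328,168),395)):print(n,ray(c,uv,z)[0].round())
print("carton",ray(c,[(160,245),(287,225),(300,320),(171,340)],55).round())
a=cv2.resize(im[210:350,150:310],None,fx=4,fy=4,interpolation=cv2.INTER_CUBIC)
cv2.imwrite("pics/c1.png",a)
b=cv2.resize(im[215:365,340:490],None,fx=4,fy=4,interpolation=cv2.INTER_CUBIC)
cv2.imwrite("pics/c2.png",b)
E
```

```text
cam [ 541.14411146  -17.80134782 1206.5188955 ]
dish [ 594. -289.   31.]
filt [ 572. -145.   88.]
tall [ 424. -188.  125.]
can [ 467. -316.  161.]
lampfoot [746. -20.  26.]
lamphead [738. -20. 395.]
carton [[635. 395.  55.]
 [680.  80.  55.]
 [450.  50.  55.]
 [403. 365.  55.]]
```

View pics/c1.png

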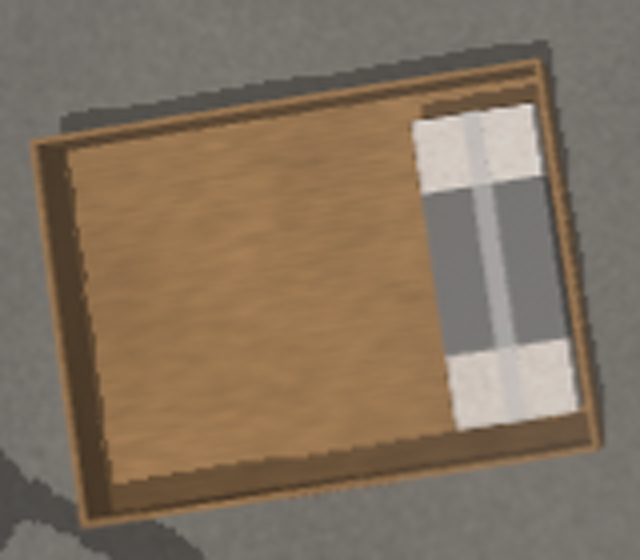

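View pics/c2.png

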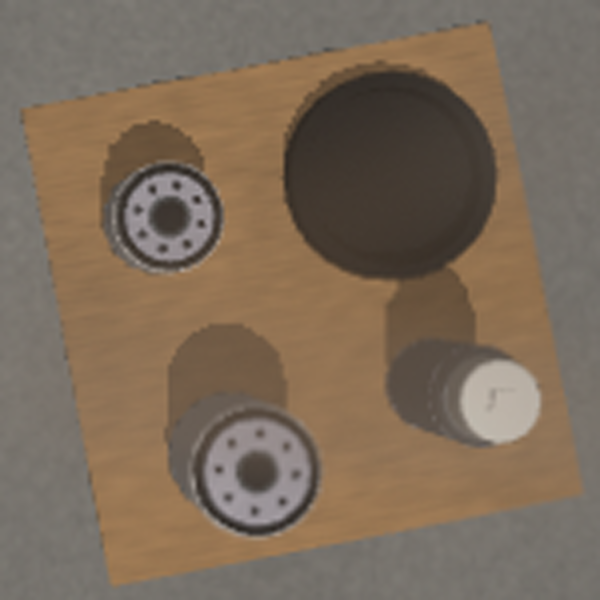

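The carton's rim corners are at about (159,246), (285,226), (300,322) and (171,341). The dish is centred near (437,258), and the short filter's top near (382,269). I'll grip both along y, with the dish held at its -y rim. Next I'm refining these positions with both cameras.

```bash
cat > m.py <<'E'
from h import *
from scipy.optimize import least_squares
def fit(P,r):  # circle of known radius
    return least_squares(lambda c:np.hypot(*(P-c).T)-r,P.mean(0),loss="soft_l1").x
def blob(m,near):
    cs=cv2.findContours(m.astype(np.uint8),cv2.RETR_EXTERNAL,cv2.CHAIN_APPROX_NONE)[0]
    cs=[c for c in cs if cv2.contourArea(c)>80 and cv2.pointPolygonTest(cv2.convexHull(c),near,True)>-15]
    return max(cs,key=cv2.contourArea)
def rimfit(c,cnt,z,r):  # silhouette half away from the camera belongs to the top rim
    P=ray(c,cnt,z)[:,:2];o=(-c[2][:3,:3].T@c[2][:3,3])[:2];m=P.mean(0);a=(m-o)/np.hypot(*(m-o))
    Q=P[(P-m)@a>0.2*r];x=fit(Q,r);return x,np.abs(np.hypot(*(Q-x).T)-r).mean()
E
python3 - <<'E'
from m import *
for n,d,f in(("top",(437,259),(382,269)),("side",(322,342),(298,269))):
    c=cam(n);im=cv2.imread(f"pics/{n}0.png");v=im.max(2)
    cnt=blob(v<(62 if n=="top" else 40),d);print(n,"dish",cv2.boundingRect(cnt),*rimfit(c,cnt,31,65))
    hsv=cv2.cvtColor(im,cv2.COLOR_BGR2HSV)
    roi=np.zeros(v.shape,bool);roi[f[1]-25:f[1]+45,f[0]-25:f[0]+25]=1
    m=cv2.morphologyEx(((hsv[...,1]<75)&roi).astype(np.uint8),cv2.MORPH_CLOSE,np.ones((5,5)))
    cnt=blob(m,f);print("filter",cv2.boundingRect(cnt),*rimfit(c,cnt,88,33))
c=cam("top");P=ray(c,[(158.75,245.75),(285.25,225.5),(300,321.75),(171.25,341.25)],55)[:,:2]
L=np.array([[-120,0]])
M=np.array([[120,160],[120,-160],[-120,-160],[-120,160]],float)
print(P.round(1),[np.hypot(*(P[i]-P[i-1])).round(1) for i in range(4)])
A=P-P.mean(0);U,S,V=np.linalg.svd(M.T@A);R=(U@V).T;print("yaw",np.arctan2(R[1,0],R[0,0]),"res",(A-M@R.T).round(1).tolist())
ce=P.mean(0);print("ctr",ce,"bay",ce+R@[0,42])
s=cam("side");print("side rim corners predicted",proj(s,np.c_[P,np.full(4,55)]).round().tolist())
E
```

```text
top dish (411, 233, 43, 32) [ 700.15779958 -331.56122453] 9.310913863778529
filter (366, 255, 30, 29) [ 570.18750531 -142.84795178] 0.6796417635123008
side dish (291, 316, 62, 54) [ 593.75529364 -298.31636517] 1.4756861298296249
filter (273, 244, 50, 62) [577.04982665 -85.79619996] 17.985981245725064
[[632.9 397.9]
 [679.   84.7]
 [446.1  50.4]
 [399.8 364.4]] [np.float64(235.5), np.float64(316.6), np.float64(235.4), np.float64(317.4)]
yaw 0.14554333444969378 res [[-2.0, -2.2], [-2.4, 1.3], [2.1, 1.7], [2.3, -0.8]]
ctr [539.44371077 224.3277884 ] bay [533.35244904 265.88373299]
side rim corners predicted [[293.0, 161.0], [327.0, 217.0], [236.0, 234.0], [216.0, 173.0]]
```

```bash
python3 - <<'E'
from m import *
c=cam("top");s=cam("side")
e=ray(c,[(464,259),(437.5,232.5),(437.5,284.5)],31);print(e.round(1)); 
print("side filt",ray(s,(298,268.5),88).round(1),"top",ray(c,(382,269),88).round(1))
im=cv2.imread("pics/top0.png");hsv=cv2.cvtColor(im,cv2.COLOR_BGR2HSV)
print(im[259,405:470].max(1).tolist())
E
```

```text
[[ 593.3 -356.7   31. ]
 [ 660.2 -292.    31. ]
 [ 531.2 -288.4   31. ]]
side filt [[ 571.1 -142.6   88. ]] top [[ 569.7 -145.    88. ]]
[142, 141, 143, 143, 140, 112, 57, 59, 61, 62, 63, 63, 64, 64, 64, 65, 64, 64, 65, 65, 65, 66, 65, 66, 66, 66, 67, 66, 67, 67, 67, 68, 67, 68, 68, 68, 68, 68, 68, 68, 69, 69, 68, 69, 69, 69, 69, 69, 69, 70, 70, 70, 69, 66, 65, 67, 70, 69, 75, 121, 142, 145, 146, 147, 142]
```

```bash
python3 -m pendant '[[[0.45,-0.93,0],[0,0,0.1],0.1],[[0.45,-0.93,0],[0,0,0.1],0.1],[[0.45,-0.93,0],[0,0,0.1],0.1],[[0.45,-0.93,0],[0,0,0.1],0.1],[[0.45,-0.93,0],[0,0,0.1],0.1],[[0.45,-0.93,0],[0,0,0.1],0.1],[[0.45,-0.93,0],[0,0,0.1],0.1],[[0.45,-0.93,0],[0,0,0.1],0.1],[[0.45,-0.93,0],[0,0,0.1],0.1],[[0.45,-0.93,0],[0,0,0.1],0.1]]'
python3 -m pendant '[[[0.45,-0.93,0],[0,0,0.1],0.1],[[0.45,-0.93,0],[0,0,0.1],0.1],[[0.45,-0.93,0],[0,0,0.1],0.1],[[0.45,-0.93,0],[0,0,0.1],0.1],[[0.45,-0.93,0],[0,0,0.1],0.1],[[0.45,-0.93,0],[0,0,0.1],0.1],[[0.45,-0.93,0],[0,0,0.1],0.1],[[0.45,-0.93,0],[0,0,0.1],0.1],[[0.45,-0.93,0],[0,0,0.1],0.1],[[0.45,-0.93,0],[0,0,0.1],0.1]]'
```

```text
time: 0.93
tool_pos: [323.4, 209.7, 243.6]
tcp_rot: [-3.142, -0.0, 2.896]
contact_force: [0.3, 0.1, -0.3]
grip_width: 50.6
finger_force: 0.0
time: 1.77
tool_pos: [458.5, -69.4, 243.5]
tcp_rot: [3.141, -0.001, 3.015]
contact_force: [-0.3, -0.3, 0.2]
grip_width: 50.3
finger_force: 0.0
```

```bash
python3 -m pendant '[[[0.5,-0.9,0],[0,0,0.12],0.1],[[0.5,-1,0],[0,0,0.12],0.1],[[0.5,-1,0],[0,0,0.12],0.1],[[0.5,-1,0],[0,0,0.12],0.1],[[0.5,-1,0],[0,0,0.12],0.1],[[0.5,-1,0],[0,0,0.12],0.1],[[0.5,-1,0],[0,0,0.12],0.1],[[0.5,-1,0],[0,0,0.12],0.1],[[0.5,-1,0],[0,0,0.1],0.1],[[0,-0.6,0],[0,0,0],0.1]]'
python3 - <<'E'
from m import *
print(bot.get_obs()["tool_pos"],bot.get_obs()["tcp_rot"]);c=cam("wrist");im=bot.capture("wrist");cv2.imwrite("pics/w1.png",im)
print(proj(c,[(594,-293,31),(594,-358,31),(594,-228,31),(570,-143,88)]).round())
E
```

```text
time: 2.6
tool_pos: [594.5, -355.5, 242.0]
tcp_rot: [3.141, -0.0, -3.141]
contact_force: [-0.2, -0.1, 0.1]
grip_width: 50.4
finger_force: 0.0
[ 594.46279426 -355.53892265  241.96971621] [ 3.14129621e+00 -3.81322722e-04 -3.14123439e+00]
[[376. 219.]
 [311. 219.]
 [440. 219.]
 [566. 205.]]
```

View pics/w1.png

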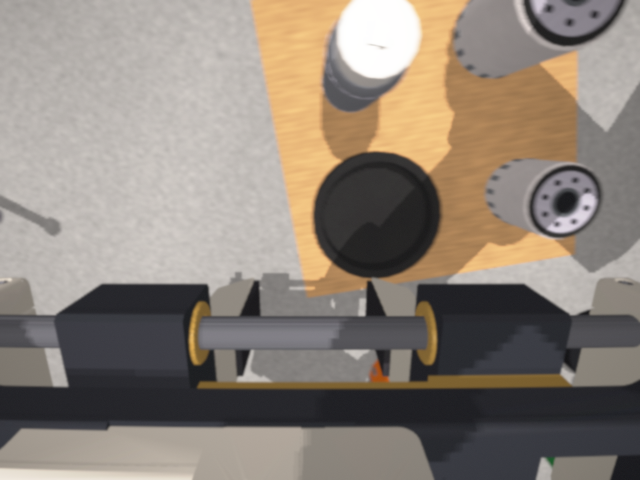

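The wrist view shows the dish centred at (377,214), which agrees with the top view to within about 4 mm, and the short filter's top at (566,201). I'm going down onto the -y rim.

```bash
python3 -m pendant '[[[-0.07,0.12,-0.7],[0,0,0],0.1],[[0,0,-0.7],[0,0,0],0.1],[[0,0,-0.7],[0,0,0],0.1],[[0,0,-0.7],[0,0,0],0.1],[[0,0,-0.7],[0,0,0],0.1],[[0,0,-0.7],[0,0,0],0.1],[[0,0,-0.7],[0,0,0],0.1],[[0,0,-0.7],[0,0,0],0.1],[[0,0,-0.5],[0,0,0],0.1],[[0,0,0],[0,0,0],0.1]]'
python3 -m pendant '[[[0,0,-0.2],[0,0,0],0.1],[[0,0,-0.2],[0,0,0],0.1],[[0,0,-0.2],[0,0,0],0.1],[[0,0,-0.2],[0,0,0],0.1],[[0,0,-0.2],[0,0,0],0.1],[[0,0,-0.1],[0,0,0],0.1],[[0,0,0],[0,0,0],0.1],[[0,0,0],[0,0,0],0.1],[[0,0,0],[0,0,0],0.1],[[0,0,0],[0,0,0],0.1]]'
```

```text
time: 3.48
tool_pos: [589.0, -347.5, 56.2]
tcp_rot: [3.137, -0.006, -3.141]
contact_force: [-0.7, 0.7, -0.2]
grip_width: 50.5
finger_force: 0.0
time: 4.32
tool_pos: [591.4, -349.5, 28.2]
tcp_rot: [-3.141, 0.001, -3.141]
contact_force: [-0.2, -0.6, -0.7]
grip_width: 50.5
finger_force: 0.0
```

```bash
python3 -m pendant '[[[0,-0.08,0],[0,0,0],-0.2],[[0,0,0],[0,0,0],-0.4],[[0,0,0],[0,0,0],-0.6],[[0,0,0],[0,0,0],-0.8],[[0,0,0],[0,0,0],-1],[[0,0,0],[0,0,0],-1],[[0,0,0],[0,0,0],-1],[[0,0,0],[0,0,0],-1],[[0,0,0],[0,0,0],-1],[[0,0,0],[0,0,0],-1]]'
```

```text
time: 5.15
tool_pos: [591.2, -351.6, 27.8]
tcp_rot: [3.141, 0.0, -3.141]
contact_force: [0.9, 0.9, 0.7]
grip_width: 9.9
finger_force: 29.9
```

```bash
python3 -m pendant '[[[0,0,0.1],[0,0,0],-1],[[0,0,0.2],[0,0,0],-1],[[0,0,0.4],[0,0,0],-1],[[0,0,0.6],[0,0,0],-1],[[0,0,0.6],[0,0,0],-1],[[0,0,0.6],[0,0,0],-1],[[0,0,0.6],[0,0,0],-1],[[0,0,0.6],[0,0,0],-1],[[0,0,0.6],[0,0,0],-1],[[0,0,0.4],[0,0,0],-1]]'
python3 -m pendant '[[[0,0.2,0],[0,0,0],-1],[[0,0.4,0],[0,0,0],-1],[[-0.1,0.6,0],[0,0,0],-1],[[-0.1,0.8,0],[0,0,0],-1],[[-0.1,0.8,0],[0,0,0],-1],[[-0.1,0.8,0],[0,0,0],-1],[[-0.1,0.8,0],[0,0,0],-1],[[-0.1,0.8,0],[0,0,0],-1],[[-0.1,0.8,0],[0,0,0],-1],[[-0.1,0.8,0],[0,0,0],-1]]'
```

```text
time: 5.98
tool_pos: [591.6, -352.2, 172.1]
tcp_rot: [-3.139, 0.003, -3.141]
contact_force: [0.7, -1.4, -2.9]
grip_width: 9.7
finger_force: 29.9
time: 6.82
tool_pos: [565.7, -145.1, 167.5]
tcp_rot: [3.14, -0.002, -3.141]
contact_force: [0.8, 0.4, -2.3]
grip_width: 10.2
finger_force: 29.9
```

```bash
python3 -m pendant '[[[-0.1,0.8,0],[0,0,0],-1],[[-0.1,0.8,0],[0,0,0],-1],[[-0.1,0.8,0],[0,0,0],-1],[[-0.1,0.8,0],[0,0,0],-1],[[-0.1,0.8,0],[0,0,0],-1],[[-0.1,0.8,0],[0,0,0],-1],[[-0.1,0.8,0],[0,0,0],-1],[[-0.1,0.8,0],[0,0,0],-1],[[-0.1,0.8,0],[0,0,0],-1],[[-0.1,0.8,0],[0,0,0],-1]]'
python3 -m pendant '[[[-0.15,0.8,0],[0,0,0],-1],[[0,0.8,0],[0,0,0],-1],[[0,0.8,0],[0,0,0],-1],[[0,0.7,0],[0,0,0],-1],[[0,0.4,0],[0,0,0],-1],[[0,0.2,0],[0,0,0],-1],[[0,0,-0.2],[0,0,0],-1],[[0,0,-0.4],[0,0,0],-1],[[0,0,-0.4],[0,0,0],-1],[[0,0,0],[0,0,0],-1]]'
python3 - <<'E'
from m import *
print(bot.get_obs()["tool_pos"])
c=cam("top");a=bot.capture("top");s=bot.capture("side");cv2.imwrite("pics/t2.png",a);cv2.imwrite("pics/s2.png",s)
x=cv2.resize(a[200:360,130:330],(400,320));y=cv2.resize(s[120:280,160:360],(400,320))
cv2.imwrite("pics/c3.png",np.hstack([x,y]))
w=bot.capture("wrist");cv2.imwrite("pics/w2.png",w)
E
```

```text
time: 7.65
tool_pos: [535.2, 94.3, 167.7]
tcp_rot: [3.141, -0.003, -3.141]
contact_force: [0.6, -0.3, -3.2]
grip_width: 9.7
finger_force: 29.9
time: 8.48
tool_pos: [530.9, 201.7, 135.8]
tcp_rot: [-3.14, -0.005, 3.141]
contact_force: [-1.6, -0.7, -2.9]
grip_width: 9.8
finger_force: 29.9
[530.94934635 201.70568753 135.81826734]
```

View pics/c3.png

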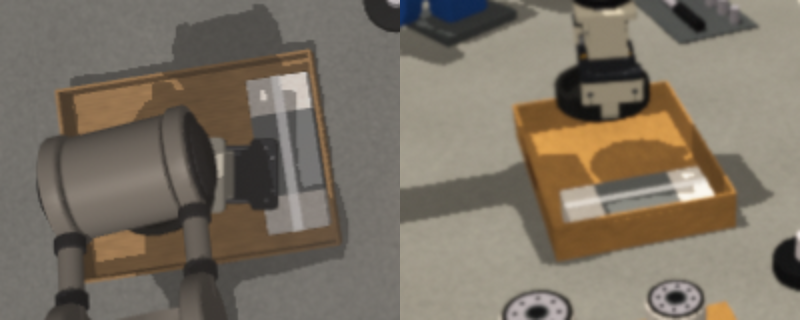

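```bash
python3 -m pendant '[[[0.03,0.1,-0.3],[0,0,0],-1],[[0,0,-0.3],[0,0,0],-1],[[0,0,-0.4],[0,0,0],-1],[[0,0,-0.4],[0,0,0],-1],[[0,0,-0.4],[0,0,0],-1],[[0,0,-0.4],[0,0,0],-1],[[0,0,-0.4],[0,0,0],-1],[[0,0,-0.2],[0,0,0],-1],[[0,0,-0.1],[0,0,0],-1],[[0,0,0],[0,0,0],-1]]'
```

```text
time: 9.47
tool_pos: [533.2, 206.2, 51.0]
tcp_rot: [-3.141, -0.001, -3.141]
contact_force: [-0.2, 0.3, -3.3]
grip_width: 9.9
finger_force: 29.9
```

```bash
python3 - <<'E'
from m import *
print(bot.get_obs()["tool_pos"],bot.get_obs()["contact_force"])
w=bot.capture("wrist");cv2.imwrite("pics/w3.png",w);c=cam("wrist");x,y,z=bot.get_obs()["tool_pos"]
print(proj(c,[(x+1,y+60,z+3),(x+1,y,z+3),(x+1,y+125,z+3)]).round())
E
```

```text
[533.20999646 206.22514691  50.9764765 ] [-0.19216496  0.32518736 -3.27561284]
[[454. 322.]
 [314. 322.]
 [601. 321.]]
```

View pics/w3.png

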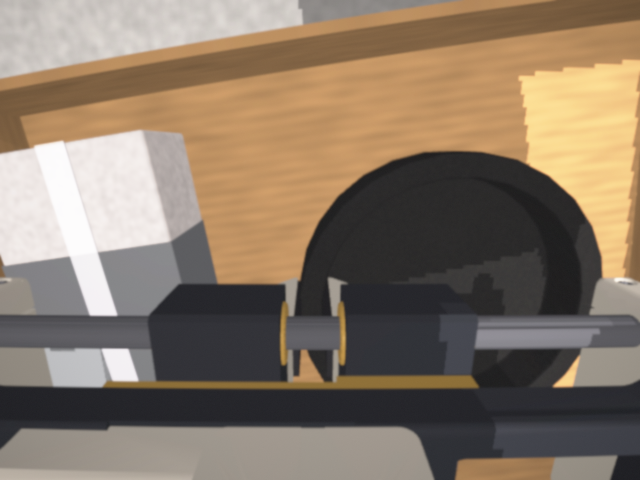

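The wrist view shows the dish held at its rim, about level and centred near (451,301). It hangs over the empty floor and clears the walls and the boxed part. I'm lowering the rest slowly.

```bash
python3 -m pendant '[[[0,0,-0.1],[0,0,0],-1],[[0,0,-0.1],[0,0,0],-1],[[0,0,-0.1],[0,0,0],-1],[[0,0,-0.1],[0,0,0],-1],[[0,0,-0.1],[0,0,0],-1],[[0,0,-0.05],[0,0,0],-1],[[0,0,-0.05],[0,0,0],-1],[[0,0,0],[0,0,0],-1],[[0,0,0],[0,0,0],-1],[[0,0,0],[0,0,0],-1]]'
```

```text
time: 10.35
tool_pos: [533.7, 206.3, 33.8]
tcp_rot: [3.141, 0.0, -3.141]
contact_force: [0.3, 0.8, -3.0]
grip_width: 9.7
finger_force: 29.9
```

```bash
python3 -m pendant '[[[0,0,-0.05],[0,0,0],-1],[[0,0,-0.05],[0,0,0],-1],[[0,0,-0.05],[0,0,0],-1],[[0,0,0],[0,0,0],-1],[[0,0,0],[0,0,0],-1],[[0,0,0],[0,0,0],-1],[[0,0,0],[0,0,0],-1],[[0,0,0],[0,0,0],-1],[[0,0,0],[0,0,0],-1],[[0,0,0],[0,0,0],-1]]'
```

```text
time: 11.18
tool_pos: [533.6, 206.3, 29.3]
tcp_rot: [3.142, 0.0, -3.141]
contact_force: [-0.4, 0.7, -3.0]
grip_width: 9.8
finger_force: 29.9
```

```bash
python3 -m pendant '[[[0,0,-0.03],[0,0,0],-1],[[0,0,-0.03],[0,0,0],-1],[[0,0,0],[0,0,0],-1],[[0,0,0],[0,0,0],-1],[[0,0,0],[0,0,0],-1],[[0,0,0],[0,0,0],-1],[[0,0,0],[0,0,0],-1],[[0,0,0],[0,0,0],-1],[[0,0,0],[0,0,0],-1],[[0,0,0],[0,0,0],-1]]'
```

```text
time: 12.02
tool_pos: [533.7, 206.3, 28.7]
tcp_rot: [3.141, 0.001, -3.141]
contact_force: [-3.9, -0.9, 7.9]
grip_width: 9.9
finger_force: 29.9
```

```bash
python3 -m pendant '[[[0,0,0],[0,0,0],-0.7],[[0,0,0],[0,0,0],-0.6],[[0,0,0],[0,0,0],-0.5],[[0,0,0],[0,0,0],-0.4],[[0,0,0],[0,0,0],-0.35],[[0,0,0],[0,0,0],-0.35],[[0,0,0],[0,0,0],-0.35],[[0,0,0],[0,0,0],-0.35],[[0,0,0.1],[0,0,0],-0.35],[[0,0,0.2],[0,0,0],-0.35]]'
python3 -m pendant '[[[0,0,0.5],[0,0,0],-0.35],[[0,0,0.7],[0,0,0],-0.35],[[0,0,0.7],[0,0,0],-0.35],[[0,0,0.7],[0,0,0],-0.35],[[0,0,0.7],[0,0,0],-0.35],[[0,0,0.7],[0,0,0],-0.35],[[0,0,0.7],[0,0,0],0],[[0,0,0.7],[0,0,0],0.5],[[0,0,0.3],[0,0,0],1],[[0,0,0],[0,0,0],1]]'
```

```text
time: 12.85
tool_pos: [533.1, 206.2, 36.1]
tcp_rot: [-3.141, -0.001, -3.141]
contact_force: [-0.3, 0.3, -0.4]
grip_width: 29.9
finger_force: 0.0
time: 13.68
tool_pos: [534.6, 206.6, 210.2]
tcp_rot: [3.14, 0.005, -3.141]
contact_force: [0.2, -0.1, -0.4]
grip_width: 52.0
finger_force: 0.0
```

```bash
python3 -m pendant '[[[0.1,-0.4,0],[0,0,0],1],[[0.1,-0.8,0],[0,0,0],1],[[0.1,-0.9,0],[0,0,0],1],[[0.1,-0.9,0],[0,0,0],1],[[0.1,-0.9,0],[0,0,0],1],[[0.1,-0.9,0],[0,0,0],1],[[0.1,-0.9,0],[0,0,0],1],[[0.1,-0.9,0],[0,0,0],1],[[0.1,-0.9,0],[0,0,0],1],[[0.1,-0.9,0],[0,0,0],1]]'
python3 -m pendant '[[[0.1,-0.9,0],[0,0,0],1],[[0.05,-0.9,0],[0,0,0],1],[[0,-0.9,0],[0,0,0],1],[[0,-0.55,0],[0,0,0],1],[[0,0,0],[0,0,0],1],[[0,0,0],[0,0,0],1],[[0,0,0],[0,0,0],1],[[0,0,0],[0,0,0],1],[[0,0,0],[0,0,0],1],[[0,0,0],[0,0,0],1]]'
cat >p.py <<'E'
from m import *
c=cam("top");im=bot.capture("top");cv2.imwrite("pics/t4.png",im)
v=im.max(2);m=np.zeros(v.shape,bool);m[235:335,165:265]=v[235:335,165:265]<85
cnt=blob(cv2.morphologyEx(m.astype(np.uint8),cv2.MORPH_OPEN,np.ones((7,7))),(214,285))
print("dish",cv2.boundingRect(cnt),*rimfit(c,cnt,32,65))
w=cam("wrist");o=bot.get_obs();print(o["tool_pos"],o["tcp_rot"]);x=bot.capture("wrist");cv2.imwrite("pics/w4.png",x)
print(proj(w,[(569,-144,88),(592,-144,88),(569,-120,88)]).round())
a=cv2.resize(im[200:360,130:330],(400,320));cv2.imwrite("pics/c4.png",np.hstack([a,cv2.resize(x,(427,320))[:,:400]]))
E
python3 p.py
```

```text
time: 14.52
tool_pos: [562.6, -47.8, 205.5]
tcp_rot: [3.141, -0.003, -3.142]
contact_force: [-0.0, 0.9, -0.4]
grip_width: 91.7
finger_force: 0.0
time: 15.35
tool_pos: [568.1, -142.3, 207.4]
tcp_rot: [3.141, -0.0, -3.14]
contact_force: [-0.8, 0.4, 0.3]
grip_width: 91.8
finger_force: 0.0
dish (190, 262, 52, 51) [531.34472372 259.98053757] 0.6306293748371253
[ 568.12931683 -142.4069913   207.47014236] [ 3.14143024e+00  2.39268912e-05 -3.13998796e+00]
[[311. 245.]
 [311. 273.]
 [343. 245.]]
```

View pics/c4.png

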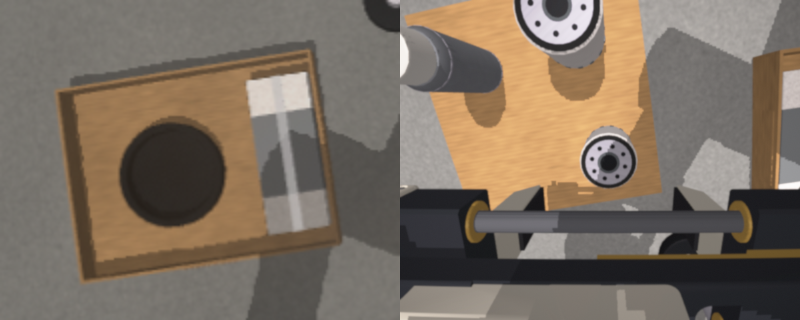

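The top view shows the dish flat in the middle of the empty part, at about (531,260). The wrist view shows the short filter's top at (312,240), centred between the open fingers. I'm going down over it.

```bash
python3 -m pendant '[[[-0.03,-0.05,-0.4],[0,0,0],1],[[0,0,-0.6],[0,0,0],1],[[0,0,-0.6],[0,0,0],1],[[0,0,-0.6],[0,0,0],1],[[0,0,-0.6],[0,0,0],1],[[0,0,-0.6],[0,0,0],1],[[0,0,-0.6],[0,0,0],1],[[0,0,-0.6],[0,0,0],1],[[0,0,-0.4],[0,0,0],1],[[0,0,-0.1],[0,0,0],1]]'
python3 -m pendant '[[[0,0,0],[0,0,0],1],[[0,0,0],[0,0,0],0.8],[[0,0,0],[0,0,0],0.7],[[0,0,0],[0,0,0],0.6],[[0,0,0],[0,0,0],0.5],[[0,0,0],[0,0,0],0.4],[[0,0,0],[0,0,0],0.3],[[0,0,0],[0,0,0],0.2],[[0,0,0],[0,0,0],0.2],[[0,0,0],[0,0,0],0.2]]'
```

```text
time: 16.28
tool_pos: [566.0, -144.0, 52.3]
tcp_rot: [3.14, -0.003, -3.141]
contact_force: [-1.0, -0.1, 0.1]
grip_width: 91.7
finger_force: 0.0
time: 17.12
tool_pos: [567.3, -144.3, 55.0]
tcp_rot: [3.141, 0.001, -3.141]
contact_force: [-1.2, 3.4, 5.1]
grip_width: 65.1
finger_force: 30.0
```

```bash
python3 -m pendant '[[[0,0,0.1],[0,0,0],-0.2],[[0,0,0.2],[0,0,0],-0.2],[[0,0,0.3],[0,0,0],-0.2],[[0,0,0.5],[0,0,0],-0.2],[[0,0,0.6],[0,0,0],-0.2],[[0,0,0.6],[0,0,0],-0.2],[[0,0,0.5],[0,0,0],-0.2],[[0,0.1,0.4],[0,0,0],-0.2],[[0,0.2,0.2],[0,0,0],-0.2],[[0,0.4,0.1],[0,0,0],-0.2]]'
python3 -m pendant '[[[-0.1,0.5,0],[0,0,0],-0.2],[[-0.1,0.6,0],[0,0,0],-0.2],[[-0.1,0.7,0],[0,0,0],-0.2],[[-0.1,0.7,0],[0,0,0],-0.2],[[-0.1,0.7,0],[0,0,0],-0.2],[[-0.1,0.7,0],[0,0,0],-0.2],[[-0.1,0.7,0],[0,0,0],-0.2],[[-0.1,0.7,0],[0,0,0],-0.2],[[-0.1,0.7,0],[0,0,0],-0.2],[[-0.1,0.7,0],[0,0,0],-0.2]]'
```

```text
time: 17.95
tool_pos: [567.5, -124.3, 160.7]
tcp_rot: [-3.141, 0.002, 3.141]
contact_force: [0.0, -0.2, -3.7]
grip_width: 65.0
finger_force: 30.0
time: 18.78
tool_pos: [535.5, 79.6, 158.4]
tcp_rot: [3.141, -0.002, -3.14]
contact_force: [0.2, -0.2, -2.8]
grip_width: 65.2
finger_force: 30.0
```

```bash
python3 -m pendant '[[[-0.1,0.8,0],[0,0,0],-0.2],[[-0.1,0.9,0],[0,0,0],-0.2],[[0,0.9,0],[0,0,0],-0.2],[[0,0.9,0],[0,0,0],-0.2],[[0,0.9,0],[0,0,0],-0.2],[[0,0.8,0],[0,0,0],-0.2],[[0,0.5,0],[0,0,0],-0.2],[[0,0.3,0],[0,0,0],-0.2],[[0,0.1,0],[0,0,0],-0.2],[[0,0,0],[0,0,0],-0.2]]'
python3 - <<'E'
from m import *
o=bot.get_obs();print(o["tool_pos"],o["tcp_rot"]);w=cam("wrist");x=bot.capture("wrist");cv2.imwrite("pics/w5.png",x)
p=o["tool_pos"];print("pred top",proj(w,p+[0,0,36]).round(1),"dish",proj(w,[(531.3,260,32),(531.3,195,32),(531.3,325,32),(466.3,260,32)]).round(1))
s=bot.capture("side");cv2.imwrite("pics/s5.png",s)
cv2.imwrite("pics/c5.png",np.hstack([cv2.resize(x,(480,360)),cv2.resize(s[110:270,180:320],(315,360))]))
E
```

```text
time: 19.62
tool_pos: [530.7, 260.5, 159.0]
tcp_rot: [-3.141, -0.001, -3.14]
contact_force: [-0.1, -0.9, -3.2]
grip_width: 65.1
finger_force: 30.0
[530.68446893 260.48418263 158.96649116] [-3.14108171e+00 -8.81565663e-04 -3.14027290e+00]
pred top [[314.1 366. ]] dish [[312.8 241.9]
 [229.1 241.8]
 [396.5 242. ]
 [312.9 155.8]]
```

View pics/c5.png

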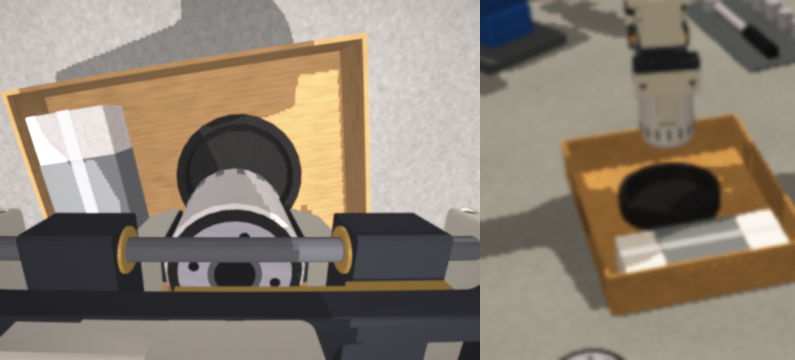

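```bash
python3 - <<'E'
from m import *
w=cam("wrist");print("wcam",(-w[2][:3,:3].T@w[2][:3,3]).round())
x=cv2.imread("pics/w5.png").max(2).astype(int)
for v in (200,215,230): 
    r=x[v,215:420]; d=np.flatnonzero(r<85)+215; print(v,d[0],d[-1],ray(w,[(d[0],v),(d[-1]+1,v)],32)[:,:2].round(1).tolist())
col=x[140:175,319];t=140+np.flatnonzero(col<85)[0];print("top",t,ray(w,(319,t),32).round(1))
E3=[]
# outer rim points: topmost dark pixel per column
P=[]
for u in range(245,393,4):
    d=np.flatnonzero(x[140:235,u]<85)
    P.append((u,140+d[0]))
Q=ray(w,P,32)[:,:2];c=fit(Q,65);print("wrist fit",c,np.abs(np.hypot(*(Q-c).T)-65).mean())
c=cam("top");im=cv2.imread("pics/t4.png").max(2).astype(int)
print(im[287,183:250].tolist());print(im[255:320,215].tolist())
E
```

```text
wcam [459. 259. 301.]
200 244 392 [[499.1, 207.1], [499.1, 319.3]]
215 238 397 [[510.6, 201.9], [510.6, 323.8]]
230 236 400 [[522.3, 199.7], [522.4, 326.8]]
top 153 [[464.8 263.4  32. ]]
wrist fit [530.2976993  262.81990012] 0.4447790583376353
[149, 151, 152, 153, 155, 157, 123, 52, 45, 45, 40, 38, 39, 44, 47, 46, 45, 46, 46, 47, 46, 46, 46, 47, 46, 47, 46, 48, 48, 48, 47, 47, 48, 47, 48, 48, 48, 48, 48, 48, 48, 49, 49, 49, 49, 49, 50, 50, 50, 50, 49, 50, 49, 48, 49, 49, 49, 47, 43, 90, 142, 161, 161, 161, 160, 159, 157]
[164, 164, 155, 107, 108, 109, 70, 50, 49, 46, 45, 49, 50, 49, 48, 49, 49, 48, 48, 49, 49, 48, 48, 48, 47, 47, 47, 47, 48, 48, 48, 47, 48, 47, 47, 47, 47, 47, 47, 47, 47, 47, 48, 47, 47, 47, 47, 46, 46, 46, 44, 41, 41, 40, 42, 44, 45, 46, 98, 150, 165, 163, 160, 160, 157]
```

The wrist view puts the dish centre at (530.3, 262.8). The filter is upright in the grip at the TCP, so I'm shifting +2 mm in y and lowering.

```bash
python3 -m pendant '[[[0,0.07,-0.2],[0,0,0],-0.2],[[0,0,-0.3],[0,0,0],-0.2],[[0,0,-0.4],[0,0,0],-0.2],[[0,0,-0.4],[0,0,0],-0.2],[[0,0,-0.4],[0,0,0],-0.2],[[0,0,-0.4],[0,0,0],-0.2],[[0,0,-0.3],[0,0,0],-0.2],[[0,0,-0.2],[0,0,0],-0.2],[[0,0,-0.1],[0,0,0],-0.2],[[0,0,0],[0,0,0],-0.2]]'
python3 -m pendant '[[[0,0,-0.05],[0,0,0],-0.2],[[0,0,-0.05],[0,0,0],-0.2],[[0,0,-0.05],[0,0,0],-0.2],[[0,0,-0.05],[0,0,0],-0.2],[[0,0,0],[0,0,0],-0.2],[[0,0,0],[0,0,0],-0.2],[[0,0,0],[0,0,0],-0.2],[[0,0,0],[0,0,0],-0.2],[[0,0,0],[0,0,0],-0.2],[[0,0,0],[0,0,0],-0.2]]'
```

```text
time: 20.55
tool_pos: [530.9, 262.1, 77.7]
tcp_rot: [-3.141, -0.001, -3.141]
contact_force: [-0.6, 0.3, -2.4]
grip_width: 64.9
finger_force: 30.0
time: 21.38
tool_pos: [531.2, 262.4, 72.5]
tcp_rot: [3.141, 0.0, -3.141]
contact_force: [0.9, -0.7, -2.6]
grip_width: 65.2
finger_force: 30.0
```

```bash
python3 -m pendant '[[[0,0,-0.05],[0,0,0],-0.2],[[0,0,-0.05],[0,0,0],-0.2],[[0,0,-0.05],[0,0,0],-0.2],[[0,0,-0.05],[0,0,0],-0.2],[[0,0,-0.05],[0,0,0],-0.2],[[0,0,-0.05],[0,0,0],-0.2],[[0,0,0],[0,0,0],-0.2],[[0,0,0],[0,0,0],-0.2],[[0,0,0],[0,0,0],-0.2],[[0,0,0],[0,0,0],-0.2]]'
```

```text
time: 22.22
tool_pos: [531.2, 262.4, 63.5]
tcp_rot: [3.141, 0.0, -3.141]
contact_force: [0.2, 0.1, -2.1]
grip_width: 65.2
finger_force: 30.0
```

```bash
python3 -m pendant '[[[0,0,-0.03],[0,0,0],-0.2],[[0,0,-0.03],[0,0,0],-0.2],[[0,0,-0.02],[0,0,0],-0.2],[[0,0,0],[0,0,0],-0.2],[[0,0,0],[0,0,0],-0.2],[[0,0,0],[0,0,0],-0.2],[[0,0,0],[0,0,0],-0.2],[[0,0,0],[0,0,0],-0.2],[[0,0,0],[0,0,0],-0.2],[[0,0,0],[0,0,0],-0.2]]'
```

```text
time: 23.05
tool_pos: [531.2, 262.4, 61.1]
tcp_rot: [3.141, 0.0, -3.141]
contact_force: [-0.1, -0.8, -2.0]
grip_width: 65.1
finger_force: 30.0
```

```bash
python3 -m pendant '[[[0,0,-0.02],[0,0,0],-0.2],[[0,0,-0.02],[0,0,0],-0.2],[[0,0,0],[0,0,0],-0.2],[[0,0,0],[0,0,0],-0.2],[[0,0,0],[0,0,0],-0.2],[[0,0,0],[0,0,0],-0.2],[[0,0,0],[0,0,0],-0.2],[[0,0,0],[0,0,0],-0.2],[[0,0,0],[0,0,0],-0.2],[[0,0,0],[0,0,0],-0.2]]'
```

```text
time: 23.88
tool_pos: [531.2, 262.4, 61.0]
tcp_rot: [3.141, 0.001, -3.141]
contact_force: [-3.6, -1.5, 7.2]
grip_width: 64.9
finger_force: 30.0
```

```bash
python3 -m pendant '[[[0,0,0],[0,0,0],0.45],[[0,0,0],[0,0,0],0.5],[[0,0,0],[0,0,0],0.6],[[0,0,0],[0,0,0],0.7],[[0,0,0],[0,0,0],0.8],[[0,0,0],[0,0,0],0.9],[[0,0,0],[0,0,0],0.9],[[0,0,0],[0,0,0],0.9],[[0,0,0],[0,0,0],0.9],[[0,0,0.1],[0,0,0],0.9]]'
python3 -m pendant '[[[0,0,0.3],[0,0,0],0.9],[[0,0,0.4],[0,0,0],0.9],[[0,0,0.6],[0,0,0],0.9],[[0,0,0.6],[0,0,0],0.9],[[0,0,0.6],[0,0,0],0.9],[[0,0,0.6],[0,0,0],0.9],[[0,0,0.6],[0,0,0],0.9],[[0,0,0.6],[0,0,0],0.9],[[0,0,0.6],[0,0,0],0.9],[[0,0,0],[0,0,0],0.9]]'
python3 -m pendant '[[[0,-0.4,0],[0,0,0],0.9],[[0,-0.6,0],[0,0,0],0.9],[[0,-0.7,0],[0,0,0],0.9],[[0,-0.7,0],[0,0,0],0.9],[[0,-0.7,0],[0,0,0],0.9],[[0,-0.7,0],[0,0,0],0.9],[[0,-0.7,0],[0,0,0],0.9],[[0,-0.7,0],[0,0,0],0.9],[[0,-0.7,0],[0,0,0],0.9],[[0,-0.4,0],[0,0,0],0.9]]'
python3 - <<'E'
from m import *
im=bot.capture("top");cv2.imwrite("pics/t6.png",im);s=bot.capture("side");cv2.imwrite("pics/s6.png",s)
a=im[220:350,150:310];cv2.imwrite("pics/c6.png",np.hstack([cv2.resize(a,None,fx=2.5,fy=2.5),cv2.resize(s[110:270,180:340],(325,325))]))
E
```

```text
time: 24.72
tool_pos: [530.8, 262.3, 62.4]
tcp_rot: [-3.141, -0.001, -3.141]
contact_force: [-0.5, 0.5, -0.5]
grip_width: 87.3
finger_force: 0.0
time: 25.55
tool_pos: [532.8, 263.0, 214.7]
tcp_rot: [3.139, 0.007, -3.141]
contact_force: [0.7, -0.9, 0.2]
grip_width: 87.0
finger_force: 0.0
time: 26.38
tool_pos: [530.2, 70.8, 208.7]
tcp_rot: [-3.141, -0.002, 3.14]
contact_force: [0.0, 0.4, 0.2]
grip_width: 87.4
finger_force: 0.0
```

View pics/c6.png

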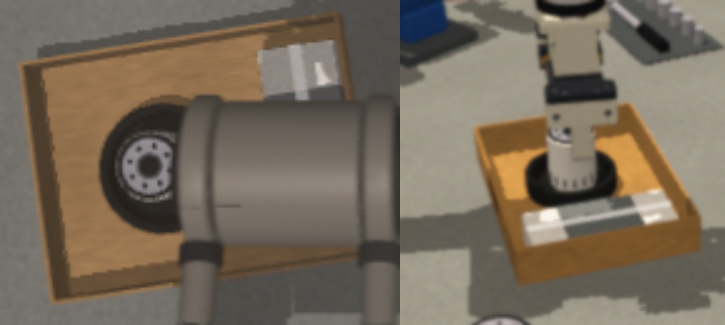

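The filter stands upright in the dish, its plate centre near (209.6,286) in the top picture. I'm clearing the arm further and measuring.

```bash
python3 -m pendant '[[[0,-0.4,0],[0,0,0],0.9],[[0,-0.6,0],[0,0,0],0.9],[[0,-0.7,0],[0,0,0],0.9],[[0,-0.7,0],[0,0,0],0.9],[[0,-0.7,0],[0,0,0],0.9],[[0,-0.4,0],[0,0,0],0.9],[[0,0,0],[0,0,0],0.9],[[0,0,0],[0,0,0],0.9],[[0,0,0],[0,0,0],0.9],[[0,0,0],[0,0,0],0.9]]'
python3 - <<'E'
from m import *
c=cam("top");im=bot.capture("top");cv2.imwrite("pics/t7.png",im);hsv=cv2.cvtColor(im,cv2.COLOR_BGR2HSV)
m=np.zeros(im.shape[:2],np.uint8);m[235:335,165:265]=(im.max(2)<75)[235:335,165:265]
cnt=blob(cv2.morphologyEx(m,cv2.MORPH_CLOSE,np.ones((5,5))),(214,285));d=rimfit(c,cnt,32,65)
m[:]=0;m[262:312,185:237]=((hsv[...,1]<60)&(im.max(2)>80))[262:312,185:237]
cnt2=blob(cv2.morphologyEx(m,cv2.MORPH_CLOSE,np.ones((5,5))),(210,286));f=rimfit(c,cnt2,94,33)
print("dish",cv2.boundingRect(cnt),d,"filter",cv2.boundingRect(cnt2),f,"d",f[0]-d[0],"manual",ray(c,(209.6,286),94))
cv2.imwrite("pics/c7.png",cv2.resize(im[215:365,150:310],None,fx=4,fy=4,interpolation=cv2.INTER_CUBIC))
E
```

```text
time: 27.32
tool_pos: [531.2, -30.5, 209.8]
tcp_rot: [3.141, -0.0, -3.14]
contact_force: [-0.4, 0.2, 0.2]
grip_width: 87.4
finger_force: 0.0
dish (190, 261, 53, 52) (array([531.2766414 , 259.75640424]), np.float64(0.6676968290889795)) filter (196, 273, 34, 28) (array([532.33410648, 253.70126054]), np.float64(1.4523092956168335)) d [ 1.05746508 -6.05514369] manual [[533.72155563 260.01737513  94.        ]]
```

View pics/c7.png

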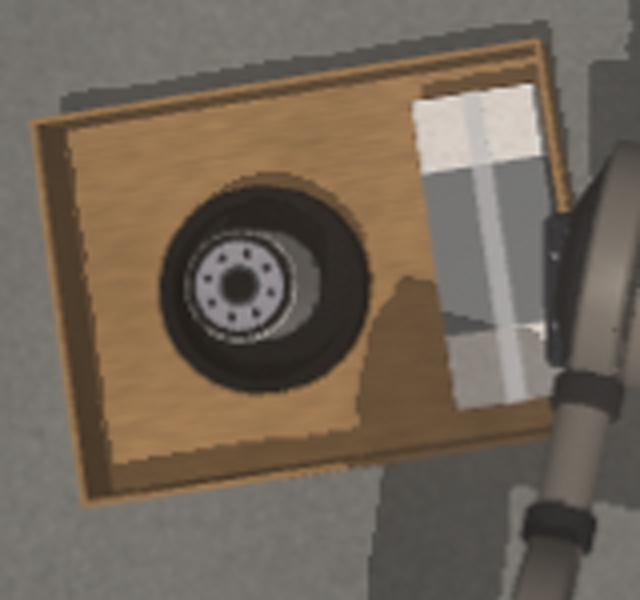

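The top view shows the plate centre at (209.8,286.5), about (532.5, 259.6), against a dish centre of (531.3, 259.8). That is roughly 1 mm off, the carton hasn't moved and the arm touches nothing. Handing in.

```bash
python3 -c "
from plant import bot
print(bot.close_job())"
```

```text
the job is handed in; nothing more can be done
None
```

The job is handed in, with no verdict returned: the dish lies flat near the middle of the carton's empty part (about 6 mm off, measured), and the filter stands upright about 1 mm from the dish's centre, both lowered to contact before release.

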